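Seat the gear pallet on the drilling jig

TASK

Put the pallet with the plywood gear back on the drilling jig: bring it in low from the near side, so that its ears pass under the two sprung clamp bars, slide it back until all three of its seats find the carriage's balls, ease it down fully home and let go. Feel your way: the balls must not be struck or forced, so do not drop or ram the pallet or let the springs snap it down, and leave everything else on the bench alone.

Things in the scene. Friction and masses are not known exactly. Their poses are not given: they have to be found in the camera images.
- pallet_grip (a point): Centre of the pallet's handle: an upright square hardwood clamp block, 28 x 28 x 44 mm high, faces along the pallet's x and y, standing in the middle of a 96 mm plywood gear (gear's top 22 mm below this point). Axes: the pallet's, z up, +x is the end that goes in first. Pallet 0.36 to 0.59 kg, starts flat on the bench.
- pallet_under (a point): Point on the pallet's flat underside, 43 mm straight below pallet_grip, same axes. Three pockets 7 mm deep in the underside are the ball seats: at (-50, 0) mm, 15 mm long, with two 8 mm rods along x; at (22, 36) and (22, -36), 24 mm long, with two 8 mm rods along y. Rods of a pair are 14 mm apart (centres), their lowest line flush with the underside; a ball drops in between them.
- pallet_front (a point): Middle of the pallet's leading edge, 94 mm along +x from pallet_grip, 6 mm above its underside. The plywood board is 12 mm thick, x -68 to +94 and y -52 to +52 mm from the grip. A steel ear on each side reaches out to y = +/-62: full 12 mm thick for x -44 to -4, then bevelled down to 6 mm thick at x = +10.
- jig: Drilling jig fixed to the bench: plywood base 12 mm thick, x -130 to +144 and y -92 to +92 mm, underside on the bench at z = 0, z up, +x towards its far end, where the drill arm is parked crosswise (x 118 to 144 mm, up to 116 mm high). Its aluminium carriage (top 36 mm up) is locked where the last job left it: up to 16 mm either way along the jig's x from jig_mid; the setting is not given, it must be seen or felt.
- jig_mid (a point): Point 46 mm above the jig's origin, the carriage's mid-setting, at the level of the ball tops. With the carriage at mid: 12 mm steel balls at (-50, 0), (22, 36), (22, -36) mm, 8 mm clamp posts at (-14, +/-70), caps 19 mm wide, tops 90 mm above the bench. Seated, the pallet has the jig's heading, its grip is about 39.7 mm above this level at y = 0, x = setting; 42.5 to 43 mm while riding on the ball tops.
- clamp_left (a joint): Lift (m) of the sprung steel clamp bar (16 mm along x, 32 along y, 8 thick) on the post at the jig's +y side. 0: on its stop, underside 53.6 mm above the bench; about 0.001 on the seated pallet's ear, 0.004 while the pallet rides on the ball tops. The spring presses down with 3.5 N plus 0.5 N per mm. An ear's bevel lifts it; friction about 0.2.
- clamp_right (a joint): The same for the clamp bar on the jig's -y side.
- spare_gear: Bystander: loose plywood gear, 110 mm across, 9 mm thick, lying flat at the back; origin under its centre.
- tin: Bystander: round steel tin, 72 mm across, 52 mm high; origin under its centre.
- screwdriver: Bystander: black-handled screwdriver lying between jig and pallet, along x.
- glue: Bystander: white glue bottle, 54 mm across, 130 mm high, standing at the back.
- offcut: Bystander: wood offcut 90 x 44 x 24 mm at the back.
- spring_clamp: Bystander: black spring clamp lying flat, about 135 mm long, 24 mm high, off to the left.
- mallet: Bystander: wooden mallet lying flat, head 50 x 85 x 50 mm, off to the left.
There are look-alikes about, which are no part of the job. Leave any blue look-alike of the part that bears pallet_grip alone.

How it is judged:
On the way:
1. both clamp bars ride on top of the pallet's ears (value of joint each of clamp_left, clamp_right above 0.003 m), for 0.1 s.
At the end, for the whole second after the job is handed in: Pallet at rest and let go on all three balls: grip point 85.0 to 86.7 mm above the bench, level within 0.02 rad, square to the jig within 0.03 rad, centred across it within 3 mm (z of pallet_grip in the frame of jig between 0.085 and 0.0867 m and angle between the z axis of pallet_grip and the z axis of jig, either way round below 0.02 rad and angle between the x axis of pallet_grip and the x axis of jig, either way round below 0.03 rad and y of pallet_grip in the frame of jig between -0.003 and 0.003 m and linear speed of pallet below 0.01 m/s); the robot touches nothing.
It fails at once if a ball takes over 30 N from the pallet (forced, dropped or snapped down onto it) (contact force between pallet and ball_front above 30 N or contact force between pallet and ball_left above 30 N or contact force between pallet and ball_right above 30 N).
It fails at once if a bystander is pushed more than 25 mm (distance of any of spare_gear, tin, screwdriver, glue, offcut, spring_clamp, mallet from where it was at the start of the episode above 0.025 m).
It also fails if it takes over 72 s, if anything falls off the work surface, if the arm or the gripper's body presses on something with over 40 N, if the wrist force passes 120 N, or if a joint passes its speed limit or range.

ROBOT

A 6-joint arm with a two-finger parallel gripper is mounted at the origin on the work surface. World frame = base frame: x ahead of the robot, y to its left, z up, the work surface at z = 0. Lengths are in m, angles in rad, forces in N, time in s.
With the tool pointing down it reaches from about 0.3 to 1 m from the base axis. Payload 5.1 kg.
Tool frame: the origin (TCP) lies at the very end of the fingers, on their centre line; the grasp point (between the pads) lies 19 mm behind it; z points along the fingers, y is the direction in which the jaws open and shut (so a half turn about z gives the same grasp; the last joint's range is limited). The gripper opens to 95 mm and grips with 3 to 60 N. Pads are 20 mm wide; open, the fingers measure 119 mm over their backs; the gripper's body (75 mm by 180 mm) begins 59 mm behind the grasp point.
Start: joints at [1.234, 0.124, 1.65, -0, 1.367, -0.083], TCP at [0.163, 0.629, 0.215] pointing down, gripper open.
Joint ranges: [-2.61, 2.61], [-1.02, 2.33], [0.03, 2.71], [-1.35, 4.49], [0.32, 2.68], [-2.91, 2.91]. Speed limits (rad/s): [2.57, 2.57, 3.14, 3.14, 3.14, 3.14].

INTERFACE

Orientations are given as a rotation vector (axis times angle).
In Python, from plant import r gives the robot as it stands. The module is installed in compiled form; this text tells all that it offers.
- The arm moves only by the shell command python3 -m inch 'ROWS' [OPENING]. ROWS is JSON, a list of rows, each a list of 4 numbers: the shift along the tool's x, y, z in m, then the turn about the tool's z in degrees. In form: [[x, y, z, spin], ...]. A call has 1 to 8 rows; each row shifts and turns the commanded pose from where the row before left it, along the tool's axes as they then stand; what a row does not reach is not made up. A row lasts 1/10 s, in which the tool goes at most 50 mm and 8.59 degrees, less where a joint would pass 70% of its speed; a pose out of reach is approached as far as the arm can. A call is refused whole if a number of a shift passes 0.05 or a number of a turn 8.59, either way. A call with a gripper value outside its range is refused whole. OPENING is the opening, from -1 (shut) to 1 (fully open), set as the call begins (- or left out, the last holds). The fingers move at their own pace and stop on an object; the grip force is fixed at half the most. Time passes only in rows, so rows that do not move let the fingers close. It gives the time, the measured TCP pose, the force and the opening at its end, in the units of the state.
- r.observe(): the state, without advancing time (a new reading comes with each control period).
- r.capture(name): name is "scene" or "top" or "wrist"; returns (picture, depth): 480x640x3 uint8, red, green, blue; 480x640 float32, m along the optical axis (not along the pixel's ray), 0 where there is no reading.
- r.camera_info(name): a dict with "vfov" (degrees; the focal length in pixels is half the picture's height over the tangent of half this angle, whatever the lens; pixels are square), "cx", "cy" (the principal point, pixels), "position" and "attitude" of the camera in the world; the wrist camera has in their place "hand_eye" (4x4, takes a point from camera to tool coordinates, whose origin is the TCP and whose axes are the flange's). Camera axes: x right, y down, z forward; pixel columns grow to the right and rows downward; lengths in m; the calibration is good to about 2 mm. A picture is of the moment at which its call begins: read the wrist's pose just before it. camera_info takes no time and is no camera call.
- r.finish_job(): hands the job in, once; it reports no verdict.
The state is a dict: "t": time; "q": joint angles; "qvel": joint speeds; "joint_torque": joint torques, N m; "tool_pos": TCP position; "eef_rot": TCP orientation; "ft_force": force on the tool from outside, world axes, zero at the start; "torque": the same for the moment, N m; "width": opening from 0.0 (shut) to 1.0 (fully open).
Only numpy, scipy, OpenCV 4.12 (cv2) and the standard library are available. Lean on these libraries where they do the work, as an engineer would, in place of code of your own. Each camera call takes 0.05 s, during which the arm holds its last target.

## Working session

There is one attempt and no reset: what is moved stays moved. The work goes in short steps, Python scripts to look and compute and a shell command to move; the robot and the scene stay as the last step left them, time stands still between calls to the robot, and variables do not carry over. Pictures are saved under pics/ and viewed, and the job is handed in when it is done.

```bash
mkdir -p pics; ls
cat > h.py <<'E'
import numpy as np,cv2
from plant import r
from scipy.spatial.transform import Rotation as R
def K(n):
    c=r.camera_info(n); f=240/np.tan(np.radians(c['vfov'])/2); return f,c['cx'],c['cy'],c
E
python3 - <<'E'
from h import *
print(r.observe())
for n in ['scene','top','wrist']:
    print(n,r.camera_info(n))
    im,d=r.capture(n); cv2.imwrite(f'pics/{n}0.png',im[:,:,::-1]); np.save(f'{n}0.npy',d); print((d>0).mean())
E
```

```text
pics
{'t': 0.0, 'q': array([ 1.23439212e+00,  1.24504182e-01,  1.65162239e+00, -1.40507833e-05,
        1.36751995e+00, -8.26010450e-02]), 'qvel': array([ 0.0001134 ,  0.00014084, -0.00029115,  0.00061969,  0.00230857,
        0.00052252]), 'joint_torque': array([-7.45509919e-05, -4.17604673e+01, -3.59933352e+01,  7.74532836e-02,
        4.91340319e-02, -1.77183379e-04]), 'tool_pos': array([0.16303125, 0.62857348, 0.21341816]), 'eef_rot': array([-0.39754689, -3.11591909,  0.00315975]), 'ft_force': array([ 0.77478414, -0.43907693,  0.38084738]), 'torque': array([-0.02169724,  0.0471326 , -0.02509394]), 'width': 1.0005322734113642}
scene {'vfov': 42.55293295308474, 'cx': 314.14220211890665, 'cy': 240.52272631716636, 'position': array([ 1.56709263, -0.63549873,  1.54123424]), 'attitude': array([-2.17727853, -1.18869109,  0.42555497])}
0.9955143229166666
top {'vfov': 49.91527767458205, 'cx': 314.7337003726461, 'cy': 240.74274070265488, 'position': array([0.4075293 , 0.07618905, 1.31684828]), 'attitude': array([-2.19361151,  2.15010919, -0.11279042])}
0.9962662760416666
wrist {'vfov': 67.0588282211097, 'cx': 316.40982570670485, 'cy': 244.18014827248513, 'hand_eye': array([[ 6.28869825e-04, -9.60930235e-01, -2.76789972e-01,
         8.00556540e-02],
       [ 9.99999788e-01,  5.58375588e-04,  3.33500910e-04,
        -4.93651686e-05],
       [-1.65918344e-04, -2.76790123e-01,  9.60930383e-01,
        -1.69753166e-01],
       [ 0.00000000e+00,  0.00000000e+00,  0.00000000e+00,
         1.00000000e+00]])}
0.9960319010416666
```

View pics/scene0.png

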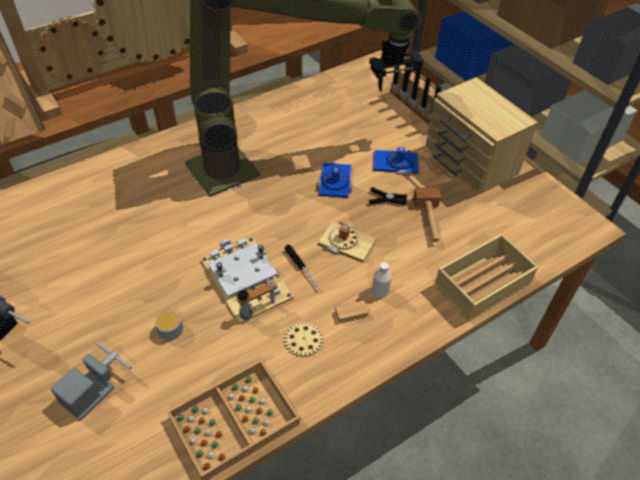

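View pics/top0.png

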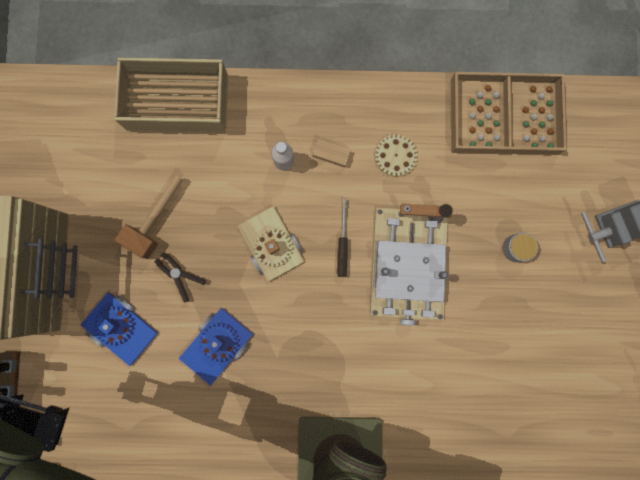

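View pics/wrist0.png

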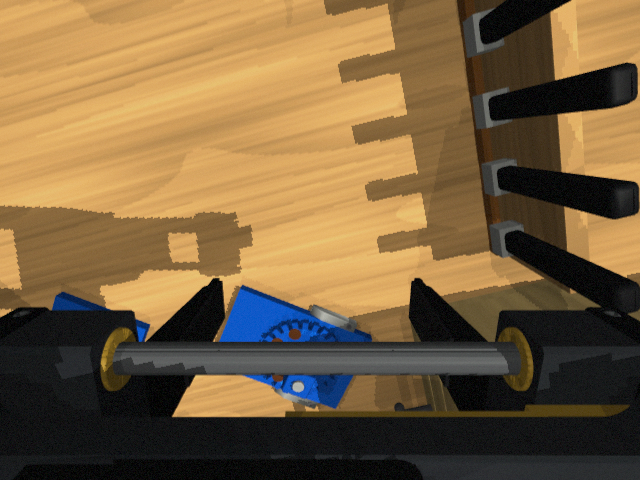

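Run:
```python
from h import *
im=cv2.imread('pics/top0.png')
a=cv2.resize(im[195:295,225:325],None,fx=4,fy=4,interpolation=2)
b=cv2.resize(im[195:335,360:460],None,fx=4,fy=4,interpolation=2)[:560]
o=np.zeros((560,800,3),np.uint8);o[:400,:400]=a;o[:,400:]=b
cv2.imwrite('pics/z0.png',o)
f,cx,cy,c=K('top');d=np.load('top0.npy')
Rt=R.from_rotvec(c['attitude']).as_matrix();print(Rt)
v,u=np.mgrid[:480,:640]
P=np.stack([(u-cx)/f*d,(v-cy)/f*d,d],-1)@Rt.T+c['position']
np.save('topP.npy',P)
for uv in [(270,300),(271,246),(260,230),(400,280),(388,270),(445,275),(410,290),(410,258),(430,212),(380,300),(343,255),(250,232)]: print(uv,P[uv[1],uv[0]].round(4))
```

```text
[[ 0.01978493 -0.99481348  0.09977323]
 [-0.99979245 -0.020171   -0.00286211]
 [ 0.00485979 -0.0996959  -0.99500609]]
(270, 300) [0.3863 0.1826 0.0032]
(271, 246) [0.5175 0.1784 0.0704]
(260, 230) [0.5628 0.2121 0.0143]
(400, 280) [ 0.4424 -0.1404  0.0386]
(388, 270) [ 0.4639 -0.1024  0.0942]
(445, 275) [ 0.455  -0.2387  0.0898]
(410, 290) [ 0.4182 -0.1647  0.041 ]
(410, 258) [ 0.4976 -0.1656  0.0355]
(430, 212) [ 0.6041 -0.2011  0.1001]
(380, 300) [ 0.3919 -0.0945  0.0132]
(343, 255) [0.5026 0.0008 0.0245]
(250, 232) [0.5577 0.2379 0.0098]
```

View pics/z0.png

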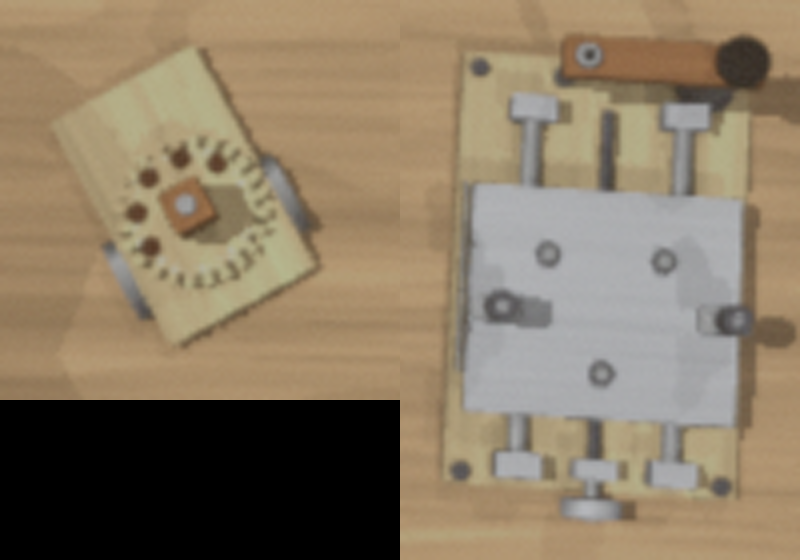

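```bash
cat >> h.py <<'E'
def ray(n,uv,z,Rt=None,p=None):
    f,cx,cy,c=K(n)
    if n=='wrist':
        o=r.observe() if Rt is None else None
        Rt=R.from_rotvec(o['eef_rot']).as_matrix(); H=c['hand_eye']
        p=Rt@H[:3,3]+o['tool_pos']; Rt=Rt@H[:3,:3]
    elif Rt is None: Rt=R.from_rotvec(c['attitude']).as_matrix(); p=c['position']
    uv=np.atleast_2d(uv).astype(float)
    D=np.c_[(uv[:,0]-cx)/f,(uv[:,1]-cy)/f,np.ones(len(uv))]@Rt.T
    return p+D*((z-p[2])/D[:,2])[:,None]
E
python3 - <<'E'
from h import *
A=lambda l:np.array(l)/4+[225,195]
B=lambda l:(np.array(l)-[400,0])/4+[360,195]
# note crop px center offset .375
print('pallet corners',ray('top',A([[52,126],[197,48],[320,265],[178,346]])-.375,0.012).round(4))
print('block',ray('top',A([[187,204]])-.375,0.065).round(4))
print('jig corners',ray('top',B([[462,52],[750,60],[738,498],[445,484]])-.375,0.012).round(4))
print('carr corners',ray('top',B([[470,184],[744,199],[737,426],[464,410]])-.375,0.036).round(4))
print('balls',ray('top',B([[601,374],[547,253],[664,261]])-.375,0.045).round(4))
print('caps',ray('top',B([[502,305],[736,319]])-.375,0.09).round(4))
Rt=R.from_rotvec(r.observe()['eef_rot']).as_matrix();print(Rt.round(3))
E
```

```text
pallet corners [[0.5718 0.2696 0.012 ]
 [0.624  0.1787 0.012 ]
 [0.4866 0.097  0.012 ]
 [0.4337 0.1854 0.012 ]]
block [[0.519 0.178 0.065]]
jig corners [[ 0.6267 -0.0805  0.012 ]
 [ 0.6253 -0.2651  0.012 ]
 [ 0.3474 -0.2559  0.012 ]
 [ 0.3525 -0.0721  0.012 ]]
carr corners [[ 0.5394 -0.0833  0.036 ]
 [ 0.5335 -0.2545  0.036 ]
 [ 0.3926 -0.2494  0.036 ]
 [ 0.399  -0.0807  0.036 ]]
balls [[ 0.4228 -0.1636  0.045 ]
 [ 0.4966 -0.1301  0.045 ]
 [ 0.4931 -0.2025  0.045 ]]
caps [[ 0.4619 -0.0962  0.09  ]
 [ 0.4564 -0.2354  0.09  ]]
[[-0.968  0.251 -0.001]
 [ 0.251  0.968 -0.002]
 [ 0.    -0.002 -1.   ]]
```

```bash
python3 -m inch '[[-0.0286,-0.0218,0,0],[-0.0286,-0.0218,0,0],[-0.0286,-0.0218,0,0],[-0.0286,-0.0218,0,0],[-0.0286,-0.0218,0,0],[-0.0286,-0.0218,0,0],[-0.0286,-0.0218,0,0],[-0.0286,-0.0218,0,0]]'
python3 -m inch '[[-0.0286,-0.0218,0,0],[-0.0286,-0.0218,0,0],[-0.0286,-0.0218,0,0],[-0.0286,-0.0218,0,0],[-0.0286,-0.0218,0,0],[-0.0286,-0.0218,0,0],[-0.0286,-0.0218,0,0],[-0.0286,-0.0218,0,0]]'
python3 -m inch '[[0,0,0,7.43],[0,0,0,7.43],[0,0,0,7.43],[0,0,0,7.43],[0,0,0,7.43],[0,0,0,7.43],[0,0,0,0]]'
```

```text
t: 0.95
tool_pos: [0.3414, 0.4015, 0.2144]
eef_rot: [-0.397, -3.116, 0.0]
ft_force: [0.8, -0.5, -0.3]
width: 1.002
t: 1.75
tool_pos: [0.5191, 0.1753, 0.2144]
eef_rot: [-0.398, -3.116, 0.0]
ft_force: [0.7, 1.0, -0.7]
width: 0.998
t: 2.45
tool_pos: [0.5184, 0.1766, 0.2143]
eef_rot: [-1.549, -2.732, 0.001]
ft_force: [0.1, 0.3, 0.4]
width: 1.003
```

Run:
```python
from h import *
im,d=r.capture('wrist'); cv2.imwrite('pics/wrist1.png',im[:,:,::-1]); np.save('wrist1.npy',d)
```

```text
(no output)
```

View pics/wrist1.png

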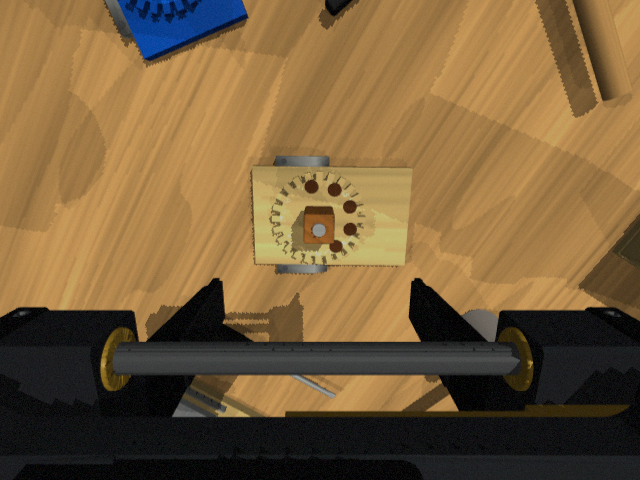

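Run:
```python
from h import *
im=cv2.imread('pics/wrist1.png')
z=cv2.resize(im[150:290,240:420],None,fx=4,fy=4,interpolation=2); cv2.imwrite('pics/z1.png',z)
c=ray('wrist',[[252,167],[412,167],[406,266],[254,266]],0.012);print(c.round(4))
print(np.degrees(np.arctan2(*(c[1]-c[0])[[1,0]])),np.degrees(np.arctan2(*(c[2]-c[3])[[1,0]])),np.linalg.norm(c[1]-c[0]),np.linalg.norm(c[3]-c[0]))
print(ray('wrist',[[319,230]],0.065).round(4))
```

```text
[[0.4341 0.188  0.012 ]
 [0.5722 0.2711 0.012 ]
 [0.6277 0.1813 0.012 ]
 [0.486  0.0959 0.012 ]]
31.065205830296353 31.07488036661429 0.16115395986886671 0.1056535961143914
[[0.5187 0.1779 0.065 ]]
```

View pics/z1.png

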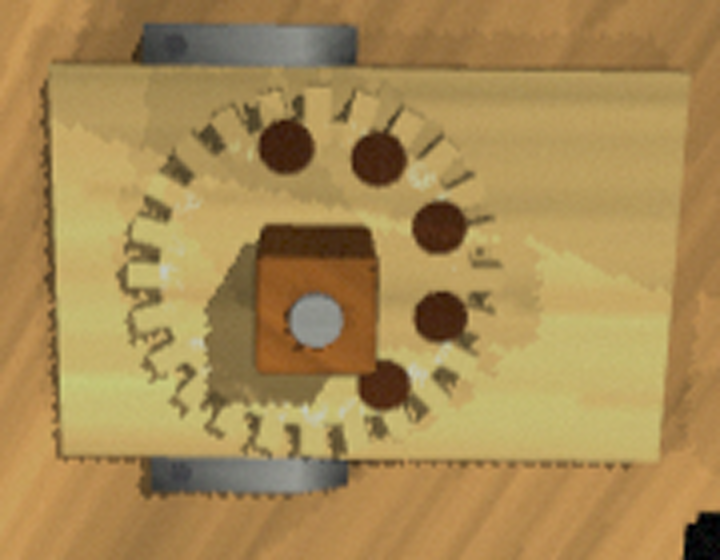

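```bash
python3 -m inch '[[0.0008,0.001,0.035,0],[0,0,0.035,0],[0,0,0.035,0],[0,0,0.035,0],[0,0,0.03,0],[0,0,0.017,0],[0,0,0,0]]'
python3 -m inch '[[0,0,0,0],[0,0,0,0],[0,0,0,0],[0,0,0,0],[0,0,0,0],[0,0,0,0]]' -1
```

```text
t: 3.2
tool_pos: [0.5162, 0.1771, 0.0242]
eef_rot: [-1.544, -2.73, 0.007]
ft_force: [-0.8, -0.6, 0.3]
width: 1.0
t: 3.8
tool_pos: [0.5192, 0.1779, 0.028]
eef_rot: [1.55, 2.732, 0.001]
ft_force: [-0.9, 0.3, -1.3]
width: 0.552
```

```bash
python3 -m inch '[[0,0,0,0],[0,0,0,0],[0,0,0,0],[0,0,0,0],[0,0,0,0],[0,0,0,0]]'
```

```text
t: 4.4
tool_pos: [0.5191, 0.1779, 0.0276]
eef_rot: [1.55, 2.733, 0.0]
ft_force: [0.9, 1.1, -0.2]
width: 0.295
```

```bash
python3 -m inch '[[0,0,-0.005,0],[0,0,-0.02,0],[0,0,-0.025,0],[0,0,-0.025,0],[0,0,-0.025,0],[0,0,-0.02,0],[0,0,0,0],[0,0,0,0]]'
python3 -m inch '[[0,0,0,4],[0,0,0,8.4],[0,0,0,8.4],[0,0,0,8.4],[0,0,0,4],[0,0,0,0]]'
python3 -m inch '[[-0.02,-0.01,0,0],[-0.0345,-0.01635,0,0],[-0.0345,-0.01635,0,0],[-0.0345,-0.01635,0,0],[-0.0345,-0.01635,0,0],[-0.0345,-0.01635,0,0],[-0.0345,-0.01635,0,0]]'
python3 -m inch '[[-0.0345,-0.01635,0,0],[-0.0345,-0.01635,0,0],[-0.0345,-0.01635,0,0],[-0.0145,-0.00635,0,0],[0,0,0,0],[0,0,0,0],[0,0,0,0]]'
```

```text
t: 5.2
tool_pos: [0.5183, 0.1776, 0.1466]
eef_rot: [-1.549, -2.732, 0.002]
ft_force: [-0.6, 0.4, -5.2]
width: 0.294
t: 5.8
tool_pos: [0.5173, 0.1774, 0.1448]
eef_rot: [-2.264, -2.174, 0.007]
ft_force: [-0.7, 0.9, -5.4]
width: 0.295
t: 6.5
tool_pos: [0.4, -0.0454, 0.1461]
eef_rot: [-2.262, -2.178, 0.002]
ft_force: [-0.5, -0.2, -5.5]
width: 0.293
t: 7.2
tool_pos: [0.3417, -0.1594, 0.147]
eef_rot: [-2.263, -2.177, -0.0]
ft_force: [-0.1, -0.1, -5.6]
width: 0.291
```

Run:
```python
from h import *
print(r.observe()['tool_pos'])
for n in ['wrist','top','scene']:
    im,d=r.capture(n); cv2.imwrite(f'pics/{n}2.png',im[:,:,::-1]); np.save(f'{n}2.npy',d)
im=cv2.imread('pics/top2.png')
cv2.imwrite('pics/z2.png',cv2.resize(im[195:345,340:490],None,fx=4,fy=4,interpolation=2))
im=cv2.imread('pics/scene2.png')
cv2.imwrite('pics/s2.png',cv2.resize(im[180:330,150:350],None,fx=4,fy=4,interpolation=2))
```

```text
[ 0.3416814  -0.15937222  0.14700926]
```

View pics/wrist2.png

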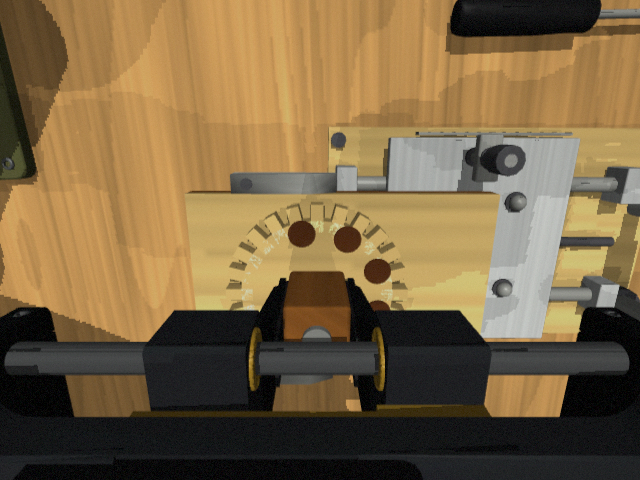

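View pics/z2.png

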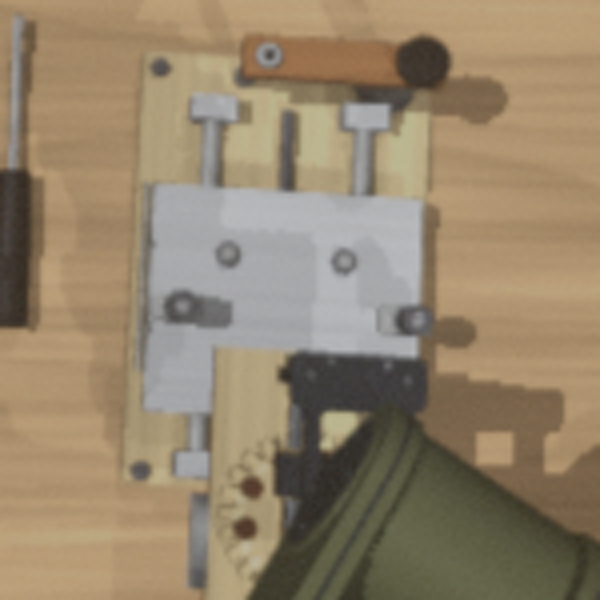

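View pics/s2.png

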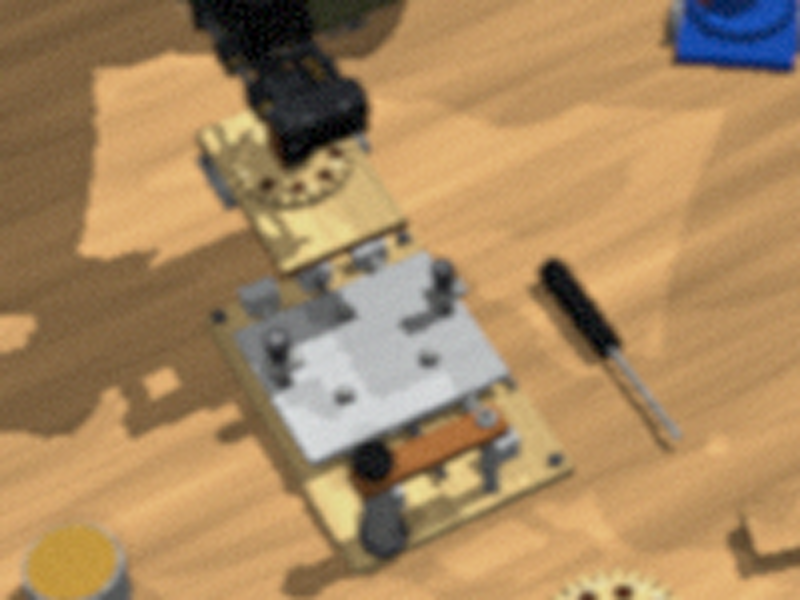

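Run:
```python
from h import *
im=cv2.imread('pics/wrist2.png')
cv2.imwrite('pics/z3.png',cv2.resize(im[120:310,430:640],None,fx=3.8,fy=3.8-.7,interpolation=2) if 0 else cv2.resize(im[120:310,430:640],None,fx=3,fy=3,interpolation=2))
t=cv2.imread('pics/top0.png')
cv2.imwrite('pics/z4.png',cv2.resize(t[245:300,375:455],None,fx=8,fy=8,interpolation=2))
```

```text
(no output)
```

View pics/z3.png

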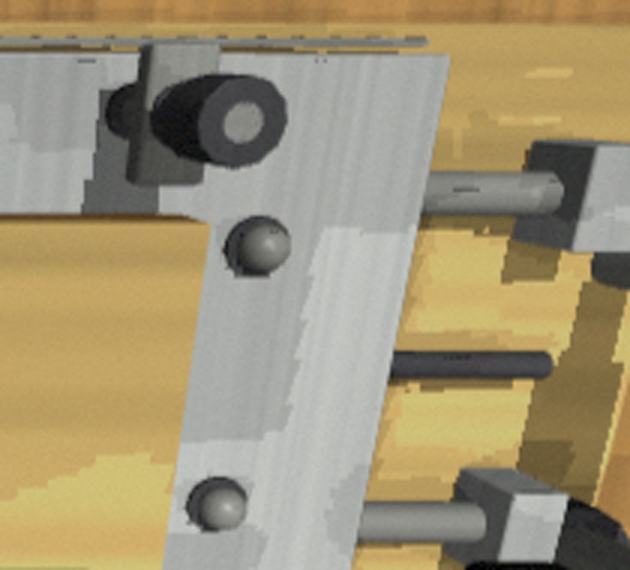

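View pics/z4.png

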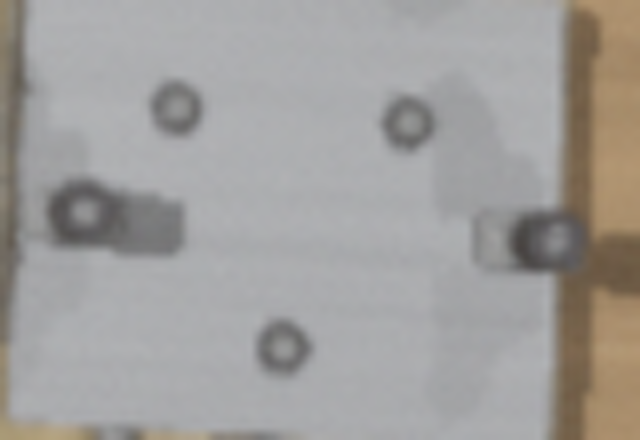

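Run:
```python
from h import *
print('balls wr',ray('wrist',[[517,201.7],[503.3,287.7]],0.040).round(4))
print('bar in wr (top z .0616) corners', ray('wrist',[[430+130/3,120+183/3],[430+205/3,120+183/3]],0.0576).round(4))
T=lambda l:(np.array(l)+.5)/8-.5+[375,245]
b=ray('top',T([[176,108],[408,123],[283,348]]),0.040);print('balls top',b.round(4))
print('caps',ray('top',T([[84,211],[550,242]]),0.09).round(4))
print('right bar corners',ray('top',T([[475,210],[475,268]]),0.0616).round(4))
print('left bar inner',ray('top',T([[182,198],[180,254]]),0.0616).round(4))
for p,n in((b[:2].mean(0)-b[2],'x'),(b[0]-b[1],'y')): print(n,np.degrees(np.arctan2(p[1],p[0])),np.linalg.norm(p))
w=cv2.imread('pics/wrist2.png')
c=ray('wrist',[[187,192],[497,192]],.1314);print('pallet left edge',c.round(4),np.degrees(np.arctan2(*(c[1]-c[0])[[1,0]])),np.linalg.norm(c[1]-c[0]))
h=np.radians(-2.2);d=np.array([np.cos(h),np.sin(h),0]);e=np.array([-d[1],d[0],0])
print('grip',(c.mean(0)-.013*d-.052*e).round(4), r.observe()['tool_pos'])
```

```text
balls wr [[ 0.4957 -0.1325  0.04  ]
 [ 0.4926 -0.2038  0.04  ]]
bar in wr (top z .0616) corners [[ 0.4534 -0.1131  0.0576]
 [ 0.4711 -0.1138  0.0576]]
balls top [[ 0.4965 -0.1314  0.04  ]
 [ 0.4933 -0.2034  0.04  ]
 [ 0.423  -0.1647  0.04  ]]
caps [[ 0.4618 -0.096   0.09  ]
 [ 0.4553 -0.2347  0.09  ]]
right bar corners [[ 0.4657 -0.2191  0.0616]
 [ 0.4481 -0.219   0.0616]]
left bar inner [[ 0.4676 -0.1298  0.0616]
 [ 0.4506 -0.1293  0.0616]]
x -2.1461381169083342 0.07195054330971518
y 87.4458434319882 0.07210535495149674
pallet left edge [[ 0.2758 -0.1041  0.1314]
 [ 0.4346 -0.1101  0.1314]] -2.1655288762261113 0.15888962188485595
grip [ 0.3402 -0.1585  0.1314] [ 0.34195062 -0.15946824  0.1474313 ]
```

Run:
```python
from h import *
P=np.load('topP.npy')
m=(P[...,1]>-.27)&(P[...,1]<-.06)&(P[...,0]>.3)&(P[...,0]<.40)
z=P[...,2][m];print(np.sort(z)[-40:].round(4))
for a in np.arange(.3,.68,.01):
    mm=(P[...,1]>-.225)&(P[...,1]<-.11)&(abs(P[...,0]-a)<.005); print(round(a,2),P[...,2][mm].max().round(3),end='; ')
```

```text
[0.0389 0.039  0.0391 0.0391 0.0391 0.0392 0.0392 0.0393 0.0393 0.0394
 0.0394 0.0396 0.0396 0.0396 0.0397 0.0398 0.0398 0.0399 0.0399 0.0402
 0.0402 0.0405 0.0405 0.0406 0.0406 0.0407 0.0407 0.041  0.0411 0.0413
 0.0413 0.0415 0.0415 0.042  0.042  0.0424 0.0425 0.0425 0.0426 0.0438]
0.3 0.006; 0.31 0.006; 0.32 0.007; 0.33 0.038; 0.34 0.044; 0.35 0.043; 0.36 0.04; 0.37 0.041; 0.38 0.03; 0.39 0.04; 0.4 0.044; 0.41 0.042; 0.42 0.046; 0.43 0.046; 0.44 0.043; 0.45 0.064; 0.46 0.064; 0.47 0.062; 0.48 0.042; 0.49 0.051; 0.5 0.049; 0.51 0.043; 0.52 0.045; 0.53 0.042; 0.54 0.04; 0.55 0.031; 0.56 0.034; 0.57 0.032; 0.58 0.039; 0.59 0.038; 0.6 0.121; 0.61 0.119; 0.62 0.118; 0.63 0.095; 0.64 0.007; 0.65 0.008; 0.66 0.007; 0.67 0.006; 0.68 0.006;
```

```bash
python3 -m inch '[[-0.0027,0,0.01,0.1],[0,0,0.02,0],[0,0,0.02,0],[0,0,0.013,0],[0,0,0.0064,0],[0,0,0,0],[0,0,0,0],[0,0,0,0]]'
python3 - <<'E'
from h import *
print(r.observe()['tool_pos'])
for n in ['wrist','scene']:
    im,d=r.capture(n); cv2.imwrite(f'pics/{n}3.png',im[:,:,::-1]); np.save(f'{n}3.npy',d)
im=cv2.imread('pics/wrist3.png')
cv2.imwrite('pics/z5.png',cv2.resize(im[100:350,400:640],None,fx=2.4,fy=2.4,interpolation=2))
E
```

```text
t: 8.15
tool_pos: [0.3424, -0.1635, 0.0794]
eef_rot: [2.266, 2.173, 0.001]
ft_force: [0.3, 0.5, -4.9]
width: 0.295
[ 0.34239876 -0.16347192  0.07940336]
```

View pics/wrist3.png

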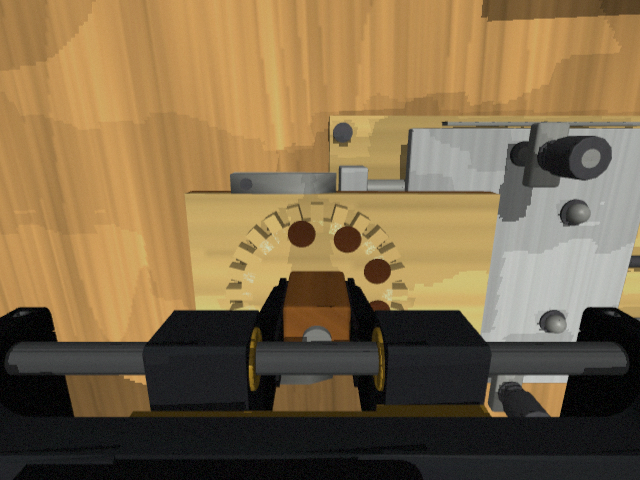

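View pics/z5.png

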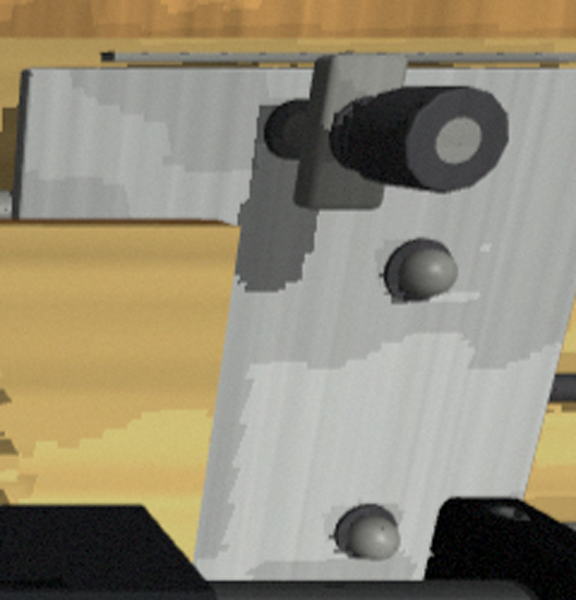

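```bash
python3 -m inch '[[0,0,0,0],[0,0,0,0],[0,0,0,0]]'
python3 - <<'E'
from h import *
o=r.observe();print(o['tool_pos'],o['eef_rot'])
im,d=r.capture('wrist'); cv2.imwrite('pics/wrist4.png',im[:,:,::-1])
cv2.imwrite('pics/z6.png',cv2.resize(im[350:430,450:570,::-1],None,fx=5,fy=5,interpolation=2))
g=cv2.cvtColor(im,cv2.COLOR_RGB2GRAY).astype(int)
for u in(240,300,360,420,480): print(u,np.argmin(np.diff(im[170:205,u,2].astype(int)))+170, im[186:198,u].tolist())
E
```

```text
t: 8.55
tool_pos: [0.3417, -0.163, 0.0784]
eef_rot: [2.268, 2.174, 0.0]
ft_force: [-1.1, -1.1, -5.4]
width: 0.292
[ 0.34166192 -0.16300683  0.07840558] [2.26769601e+00 2.17376834e+00 9.67816816e-05]
240 180 [[78, 76, 75], [73, 72, 72], [75, 73, 72], [70, 72, 66], [71, 70, 68], [64, 67, 63], [63, 60, 59], [106, 96, 73], [167, 144, 91], [187, 158, 96], [186, 155, 92], [184, 157, 95]]
300 193 [[137, 138, 131], [137, 138, 133], [140, 142, 136], [142, 143, 137], [145, 144, 139], [143, 142, 138], [140, 139, 134], [143, 138, 125], [170, 151, 107], [188, 158, 97], [188, 157, 96], [188, 160, 99]]
360 190 [[152, 155, 155], [152, 154, 154], [147, 152, 150], [149, 152, 149], [135, 135, 129], [93, 70, 47], [88, 63, 31], [121, 102, 61], [162, 136, 83], [184, 153, 95], [180, 152, 91], [183, 154, 94]]
420 190 [[155, 157, 155], [154, 157, 154], [156, 159, 155], [155, 160, 155], [145, 142, 137], [108, 92, 75], [86, 62, 30], [116, 97, 58], [154, 129, 78], [186, 157, 95], [184, 156, 96], [181, 156, 97]]
480 190 [[166, 169, 167], [165, 167, 162], [164, 166, 165], [166, 166, 163], [151, 148, 144], [110, 93, 78], [86, 59, 29], [113, 91, 54], [155, 132, 80], [187, 158, 97], [189, 160, 99], [183, 155, 93]]
```

View pics/z6.png

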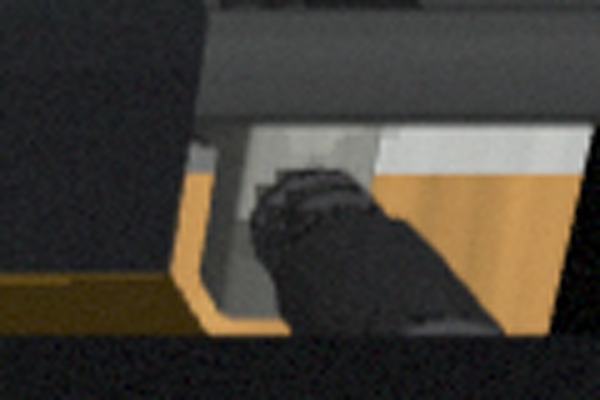

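Run:
```python
from h import *
h=np.radians(-2.35);d=np.array([np.cos(h),np.sin(h)]);e=np.array([-d[1],d[0]])
def L(p): return (np.c_[p[:,:2]@d,p[:,:2]@e]).round(4)
zt=.0784-.0276
print('TCP',L(r.observe()['tool_pos'][None]))
pt=L(ray('wrist',[[240,193.3],[480,193.3]],zt+.012));pb=L(ray('wrist',[[360,190.4],[480,190.4]],zt))
print('board left edge top',pt,'bot',pb)
print('front edge', L(ray('wrist',[[499,193],[483,335]],zt+.012)))
print('ear outer', L(ray('wrist',[[232,174],[335,174]],zt+.012)))
print('ear outer b', L(ray('wrist',[[232,174],[335,174]],zt+.006)))
b=L(ray('wrist',[[577.9,212],[555.4,322.9]],.04));print('balls',b,b.mean(0))
print('bar inner top/bottom',L(ray('wrist',[[541,187]],.0616)),L(ray('wrist',[[541,187]],.0536)))
print('cap', L(ray('wrist',[[591.3,158.3]],.09)))
```

```text
TCP [[ 0.348  -0.1488]]
board left edge top [[ 0.3071 -0.0965]
 [ 0.4299 -0.0966]] bot [[ 0.3699 -0.0967]
 [ 0.4352 -0.0968]]
front edge [[ 0.4396 -0.0965]
 [ 0.4418 -0.178 ]]
ear outer [[ 0.3037 -0.0868]
 [ 0.3556 -0.0868]]
ear outer b [[ 0.3023 -0.0873]
 [ 0.3559 -0.0874]]
balls [[ 0.4987 -0.1108]
 [ 0.4986 -0.1826]] [ 0.49865 -0.1467 ]
bar inner top/bottom [[ 0.4613 -0.0936]] [[ 0.4663 -0.0946]]
cap [[ 0.4631 -0.0779]]
```

```bash
python3 -m inch '[[0.0013,0,0,0],[0,0.008,0,0],[0,0.012,0,0],[0,0.012,0,0],[0,0.012,0,0],[0,0.01,0,0],[0,0.006,0,0],[0,0,0,0]]'
python3 -m inch '[[0,0,0,0],[0,0,0,0]]'
python3 - <<'E'
from h import *
o=r.observe();print(o['tool_pos'],o['eef_rot'])
im,d=r.capture('wrist'); cv2.imwrite('pics/wrist5.png',im[:,:,::-1])
im,d=r.capture('scene'); cv2.imwrite('pics/s5.png',cv2.resize(im[190:320,170:320,::-1],None,fx=4,fy=4,interpolation=2))
E
```

```text
t: 9.4
tool_pos: [0.4023, -0.1642, 0.0783]
eef_rot: [-2.267, -2.175, 0.0]
ft_force: [0.6, -0.4, -4.9]
width: 0.292
t: 9.6
tool_pos: [0.4011, -0.1641, 0.078]
eef_rot: [-2.268, -2.173, 0.0]
ft_force: [-0.2, 0.2, -5.9]
width: 0.295
[ 0.40113058 -0.16408536  0.07802577] [-2.26769640e+00 -2.17340702e+00  4.21413142e-04]
```

View pics/wrist5.png

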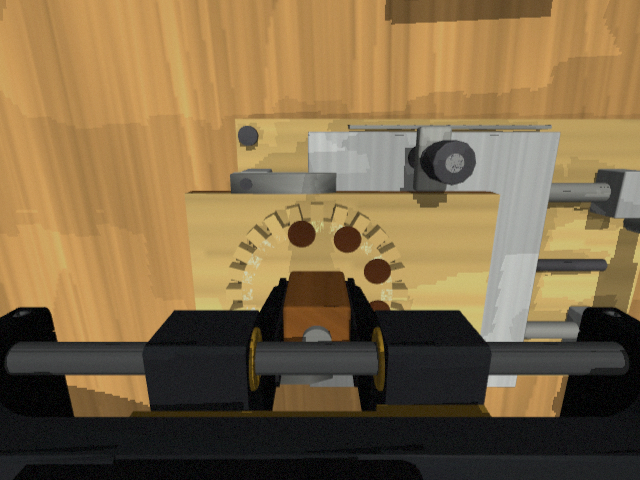

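View pics/s5.png

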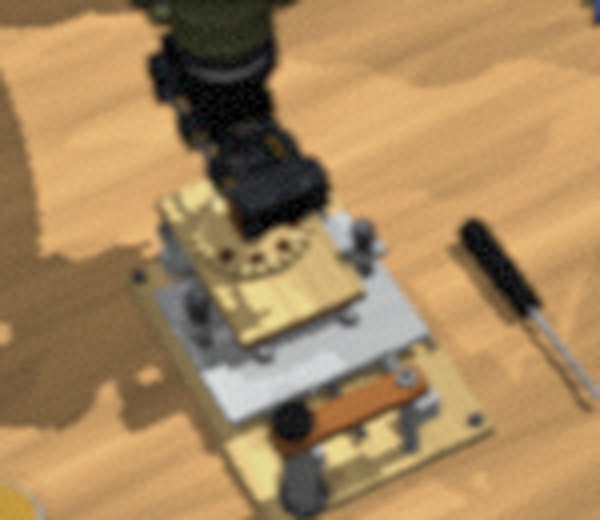

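Run:
```python
from h import *
im=cv2.imread('pics/wrist5.png')
cv2.imwrite('pics/z7.png',cv2.resize(im[120:205,220:510],None,fx=2.7,fy=5.4,interpolation=2))
print(im[186:197,425].tolist());print(im[186:197,440].tolist());print(im[186:197,470].tolist())
```

```text
[[72, 76, 76], [74, 79, 79], [74, 80, 79], [71, 74, 73], [58, 62, 63], [36, 44, 50], [21, 35, 51], [30, 57, 69], [44, 74, 86], [50, 86, 102], [51, 84, 99]]
[[76, 80, 77], [78, 83, 82], [73, 78, 75], [70, 73, 72], [60, 65, 65], [36, 43, 52], [21, 38, 55], [37, 58, 70], [42, 73, 84], [51, 84, 101], [54, 87, 102]]
[[170, 171, 171], [170, 174, 171], [170, 174, 171], [172, 174, 172], [152, 158, 159], [81, 96, 113], [22, 60, 88], [52, 91, 112], [79, 129, 154], [94, 157, 186], [96, 158, 187]]
```

View pics/z7.png

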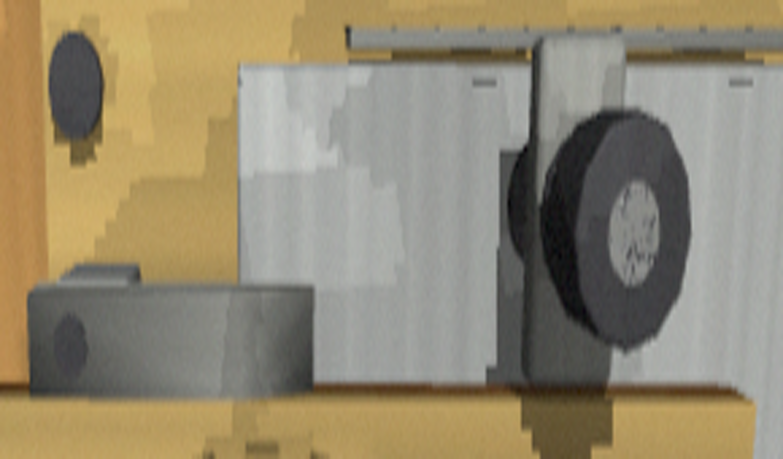

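```bash
python3 -m inch '[[0,0.006,0,0],[0,0.008,0,0],[0,0.006,0,0],[0,0.004,0,0],[0,0,0.001,0],[0,0,0.001,0],[0,0,0,0],[0,0,0,0]]'
python3 -m inch '[[0,0,0.0005,0],[0,0,0,0],[0,0,0,0]]'
python3 -m inch '[[0,0,0.0005,0],[0,0,0,0],[0,0,0,0]]'
python3 -m inch '[[0,0,0.0003,0],[0,0,0,0],[0,0,0,0]]'
```

```text
t: 10.5
tool_pos: [0.4253, -0.1651, 0.0761]
eef_rot: [-2.268, -2.174, 0.0]
ft_force: [-0.6, -0.4, -4.1]
width: 0.296
t: 10.8
tool_pos: [0.4255, -0.1652, 0.0758]
eef_rot: [2.268, 2.174, 0.0]
ft_force: [0.5, 0.5, -5.5]
width: 0.293
t: 11.1
tool_pos: [0.4255, -0.1652, 0.0752]
eef_rot: [-2.268, -2.174, 0.0]
ft_force: [0.2, 0.8, -4.6]
width: 0.292
t: 11.4
tool_pos: [0.4255, -0.1652, 0.0749]
eef_rot: [-2.268, -2.174, 0.0]
ft_force: [0.1, -0.4, -5.6]
width: 0.293
```

```bash
for i in 1 ; do python3 -m inch '[[0,0,0.0003,0],[0,0,0,0],[0,0,0,0]]'; python3 -m inch '[[0,0,0.0003,0],[0,0,0,0],[0,0,0,0]]';python3 -m inch '[[0,0,0.0003,0],[0,0,0,0],[0,0,0,0]]'; done | grep -E 'pos|force'
```

```text
tool_pos: [0.4256, -0.1652, 0.0746]
ft_force: [0.5, -0.0, -4.7]
tool_pos: [0.4256, -0.1652, 0.0744]
ft_force: [0.4, -0.2, -5.1]
tool_pos: [0.4256, -0.1652, 0.074]
ft_force: [0.8, 0.2, -6.4]
```

```bash
python3 -m inch '[[0,0,0.0003,0],[0,0,0,0],[0,0,0,0]]' | grep -E 'pos|force'; python3 -m inch '[[0,0,0.0003,0],[0,0,0,0],[0,0,0,0]]'| grep -E 'pos|force'
```

```text
tool_pos: [0.4256, -0.1652, 0.0737]
ft_force: [0.3, -0.3, -5.6]
tool_pos: [0.4256, -0.1652, 0.0735]
ft_force: [-0.1, -0.5, -5.7]
```

```bash
python3 -m inch '[[0,0,0.0003,0],[0,0,0,0],[0,0,0,0]]' | grep -E 'pos|force'; python3 -m inch '[[0,0,0.0003,0],[0,0,0,0],[0,0,0,0]]'| grep -E 'pos|force'
```

```text
tool_pos: [0.4258, -0.1653, 0.0734]
ft_force: [-0.3, 0.7, -3.2]
tool_pos: [0.4259, -0.1654, 0.0733]
ft_force: [-1.7, -0.0, 0.5]
```

```bash
python3 -m inch '[[0,0,-0.0006,0],[0,0.002,0,0],[0,0.002,0,0],[0,0.002,0,0],[0,0.002,0,0],[0,0.002,0,0],[0,0.002,0,0],[0,0,0,0]]' | grep -E 'pos|force'; python3 -m inch '[[0,0.002,0,0],[0,0.002,0,0],[0,0.001,0,0],[0,0,0,0]]'| grep -E 'pos|force|rot'
```

```text
tool_pos: [0.4381, -0.1657, 0.0734]
ft_force: [1.6, 0.1, -2.7]
tool_pos: [0.4428, -0.1659, 0.0734]
eef_rot: [2.268, 2.174, 0.0]
ft_force: [0.3, 0.0, -3.5]
```

```bash
python3 -m inch '[[0,0.0015,-0.0002,0],[0,0.0015,0,0],[0,0.0015,0,0],[0,0,0,0]]' | grep -E 'pos|force'; python3 -m inch '[[0,0.0015,0,0],[0,0.0015,0,0],[0,0.0015,0,0],[0,0,0,0]]'| grep -E 'pos|force|rot'
```

```text
tool_pos: [0.4469, -0.166, 0.0734]
ft_force: [-1.4, -0.8, -3.0]
tool_pos: [0.4493, -0.1661, 0.0733]
eef_rot: [-2.264, -2.171, 0.006]
ft_force: [-9.7, 0.0, 2.2]
```

```bash
python3 - <<'E'
from h import *
o=r.observe();print(o['tool_pos'],o['torque'])
im,d=r.capture('wrist'); cv2.imwrite('pics/wrist6.png',im[:,:,::-1])
cv2.imwrite('pics/z8.png',cv2.resize(im[120:205,220:510,::-1],None,fx=2.7,fy=5.4,interpolation=2))
E
```

```text
[ 0.44934392 -0.16607498  0.07333061] [-0.12029756  1.47815088 -0.02581671]
```

View pics/z8.png

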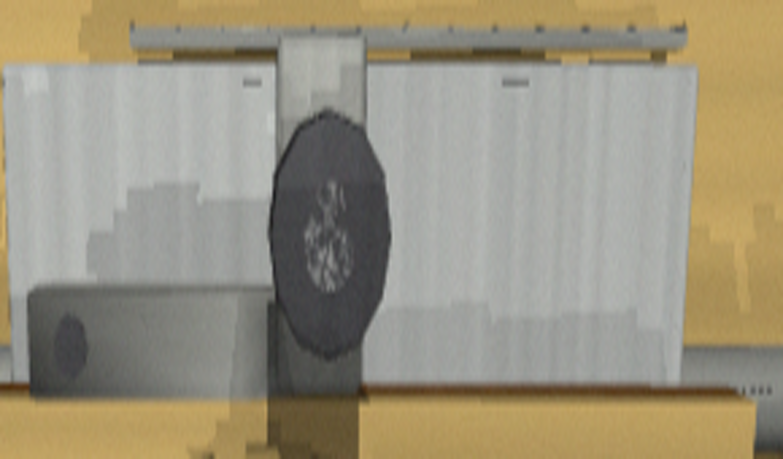

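```bash
python3 -m inch '[[0,0,-0.0004,0],[0,0,0,0],[0,0,0,0]]' | grep -E 'pos|force|rot'
```

```text
tool_pos: [0.4494, -0.1661, 0.0734]
eef_rot: [-2.264, -2.171, 0.005]
ft_force: [-8.4, 0.1, -1.0]
```

```bash
python3 -m inch '[[0,0,-0.0004,0],[0,0,0,0],[0,0,0,0]]' | grep -E 'pos|force|rot';python3 -m inch '[[0,0,-0.0003,0],[0,0,0,0],[0,0,0,0]]' | grep -E 'pos|force|rot'
```

```text
tool_pos: [0.4494, -0.1661, 0.0734]
eef_rot: [-2.264, -2.172, 0.005]
ft_force: [-7.0, -0.7, -2.8]
tool_pos: [0.4494, -0.1661, 0.0734]
eef_rot: [-2.265, -2.172, 0.005]
ft_force: [-6.2, -0.6, -2.4]
```

```bash
python3 -m inch '[[0,0.001,-0.0002,0],[0,0.001,0,0],[0,0,0,0]]' | grep -E 'pos|force|rot';python3 -m inch '[[0,0.001,-0.0002,0],[0,0.001,0,0],[0,0,0,0]]' | grep -E 'pos|force|rot'
```

```text
tool_pos: [0.4502, -0.166, 0.0735]
eef_rot: [-2.262, -2.17, 0.008]
ft_force: [-10.4, 0.3, -0.8]
tool_pos: [0.4518, -0.1659, 0.0735]
eef_rot: [-2.262, -2.169, 0.009]
ft_force: [-10.8, -0.9, -1.9]
```

```bash
python3 -m inch '[[0,0.001,-0.0003,0],[0,0.001,0,0],[0,0,0,0]]' | grep -E 'pos|force|rot';python3 -m inch '[[0,0.001,-0.0003,0],[0,0.001,0,0],[0,0,0,0]]' | grep -E 'pos|force|rot'
```

```text
tool_pos: [0.4534, -0.1659, 0.0736]
eef_rot: [-2.261, -2.169, 0.01]
ft_force: [-12.5, -0.0, -0.9]
tool_pos: [0.455, -0.1658, 0.0736]
eef_rot: [-2.26, -2.168, 0.011]
ft_force: [-13.1, 0.1, -1.0]
```

```bash
python3 -m inch '[[0,0.001,-0.0003,0],[0,0.001,0,0],[0,0,0,0]]' | grep -E 'pos|force|rot'
python3 - <<'E'
from h import *
o=r.observe();print(R.from_rotvec(o['eef_rot']).as_matrix().round(4),o['torque'])
im,d=r.capture('wrist'); cv2.imwrite('pics/wrist7.png',im[:,:,::-1])
cv2.imwrite('pics/z9.png',cv2.resize(im[120:205,220:510,::-1],None,fx=2.7,fy=5.4,interpolation=2))
im,d=r.capture('scene'); cv2.imwrite('pics/s9.png',cv2.resize(im[190:320,170:320,::-1],None,fx=4,fy=4,interpolation=2))
E
```

```text
tool_pos: [0.4567, -0.1658, 0.0736]
eef_rot: [-2.26, -2.167, 0.011]
ft_force: [-13.4, 0.1, -1.2]
[[ 0.0417  0.9991 -0.0124]
 [ 0.9991 -0.0417  0.0025]
 [ 0.0019 -0.0125 -0.9999]] [-0.33373495  2.12536611  0.03888882]
```

View pics/z9.png

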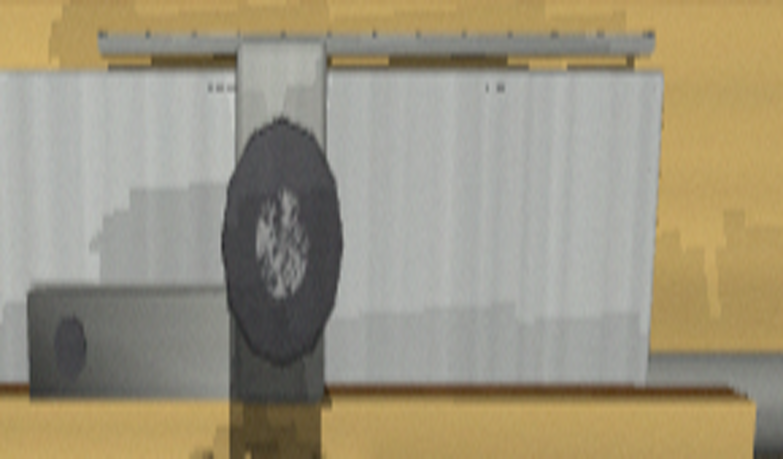

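View pics/s9.png

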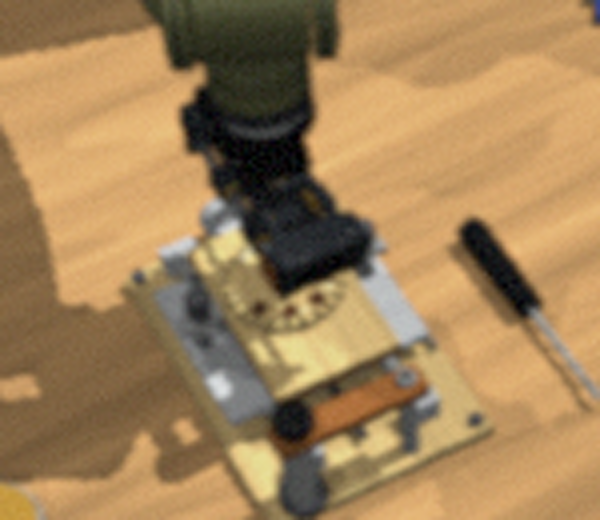

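```bash
python3 -m inch '[[0,0.0005,-0.0005,0],[0,0.0005,0,0],[0,0.0005,0,0],[0,0,0,0]]' | grep -E 'pos|force|rot';python3 -m inch '[[0,0.0005,-0.0005,0],[0,0.0005,0,0],[0,0.0005,0,0],[0,0,0,0]]' | grep -E 'pos|force|rot'
```

```text
tool_pos: [0.4609, -0.1657, 0.0739]
eef_rot: [-2.264, -2.17, 0.003]
ft_force: [-3.4, -0.5, -17.4]
tool_pos: [0.464, -0.1662, 0.0763]
eef_rot: [-2.266, -2.173, 0.0]
ft_force: [-3.8, 1.6, -19.4]
```

```bash
python3 -m inch '[[0,0,0,0],[0,0,0,0]]' | grep -E 'pos|force|rot'
python3 - <<'E'
from h import *
o=r.observe();print(o['tool_pos'],o['torque'])
im,d=r.capture('wrist'); cv2.imwrite('pics/wrist10.png',im[:,:,::-1])
cv2.imwrite('pics/z10.png',cv2.resize(im[120:205,220:510,::-1],None,fx=2.7,fy=5.4,interpolation=2))
E
```

```text
tool_pos: [0.4643, -0.1664, 0.0767]
eef_rot: [-2.267, -2.173, -0.001]
ft_force: [-3.5, 2.8, -20.8]
[ 0.46430174 -0.16639627  0.07670564] [ 0.54643541  0.65246822 -0.03496472]
```

View pics/z10.png

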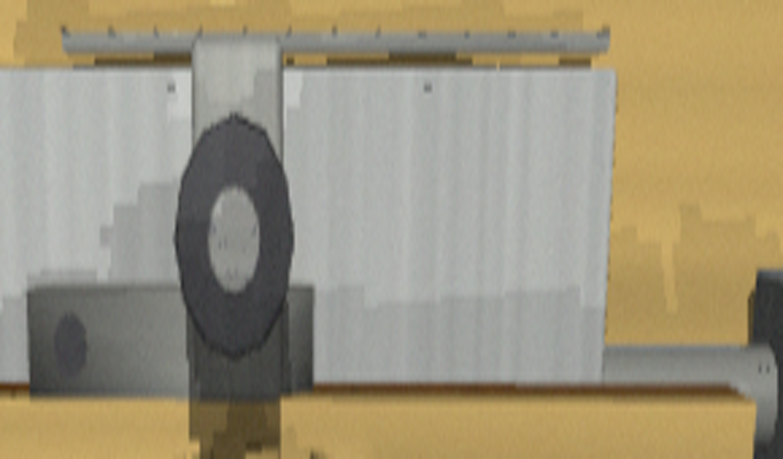

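```bash
python3 -m inch '[[0,0.0012,0.0003,0],[0,0.0012,0.0003,0],[0,0.0012,0.0003,0],[0,0.0012,0.0003,0],[0,0.0012,0,0],[0,0.0012,0,0],[0,0.001,0,0],[0,0,0,0]]' | grep -E 'pos|force|rot';  python3 -m inch '[[0,0.0008,0,0],[0,0,0,0],[0,0,0,0]]' | grep -E 'pos|force|rot';python3 - <<'E'
from h import *
im,d=r.capture('wrist'); cv2.imwrite('pics/wrist11.png',im[:,:,::-1])
cv2.imwrite('pics/z11.png',cv2.resize(im[120:205,220:510,::-1],None,fx=2.7,fy=5.4,interpolation=2))
E
```

```text
tool_pos: [0.4732, -0.1675, 0.0761]
eef_rot: [2.267, 2.173, 0.0]
ft_force: [-3.2, -0.6, -19.3]
tool_pos: [0.4738, -0.1674, 0.076]
eef_rot: [2.267, 2.174, 0.0]
ft_force: [-3.1, -1.3, -20.4]
```

View pics/z11.png

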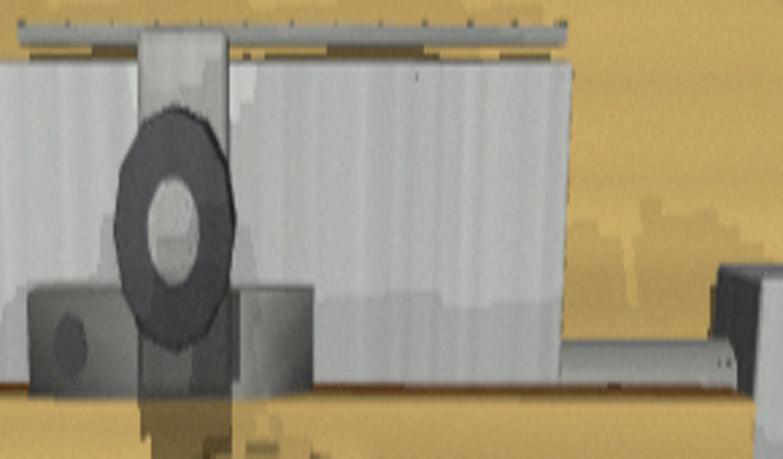

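```bash
python3 -m inch '[[0.0004,0,0.0005,0],[0,0,0.0005,0],[0,0,0.0005,0],[0,0,0,0],[0,0,0,0]]' | grep -E 'pos|force|rot';  python3 -m inch '[[0,0,0.0005,0],[0,0,0,0],[0,0,0,0]]' | grep -E 'pos|force|rot';python3 -m inch '[[0,0,0.0004,0],[0,0,0,0],[0,0,0,0]]' | grep -E 'pos|force|rot'
```

```text
tool_pos: [0.474, -0.1673, 0.0748]
eef_rot: [2.267, 2.173, 0.0]
ft_force: [-2.4, -3.9, -18.3]
tool_pos: [0.4741, -0.1671, 0.0743]
eef_rot: [2.267, 2.173, 0.001]
ft_force: [-0.9, -4.2, -18.7]
tool_pos: [0.4741, -0.167, 0.0738]
eef_rot: [2.267, 2.173, 0.001]
ft_force: [0.9, -4.1, -18.0]
```

```bash
python3 -m inch '[[0,0,0.0004,0],[0,0,0,0],[0,0,0,0]]' | grep -E 'pos|force|rot';  python3 -m inch '[[0,0,0.0004,0],[0,0,0,0],[0,0,0,0]]' | grep -E 'pos|force|rot';python3 -m inch '[[0,0,0.0004,0],[0,0,0,0],[0,0,0,0]]' | grep -E 'pos|force|rot'
```

```text
tool_pos: [0.474, -0.1669, 0.0734]
eef_rot: [2.267, 2.173, 0.001]
ft_force: [1.6, -2.6, -17.2]
tool_pos: [0.474, -0.1668, 0.0729]
eef_rot: [2.268, 2.173, 0.001]
ft_force: [1.7, -2.8, -16.0]
tool_pos: [0.4738, -0.1667, 0.0724]
eef_rot: [2.268, 2.174, 0.001]
ft_force: [2.8, -2.3, -15.4]
```

```bash
python3 -m inch '[[0,0,0.0004,0],[0,0,0,0],[0,0,0,0]]' | grep -E 'pos|force|rot';  python3 -m inch '[[0,0,0.0004,0],[0,0,0,0],[0,0,0,0]]' | grep -E 'pos|force|rot';python3 -m inch '[[0,0,0.0004,0],[0,0,0,0],[0,0,0,0]]' | grep -E 'pos|force|rot'
```

```text
tool_pos: [0.4737, -0.1667, 0.072]
eef_rot: [2.268, 2.174, 0.001]
ft_force: [2.1, -1.5, -15.8]
tool_pos: [0.4737, -0.1668, 0.0717]
eef_rot: [2.268, 2.174, 0.001]
ft_force: [2.5, -0.5, -14.6]
tool_pos: [0.4737, -0.1667, 0.0714]
eef_rot: [2.268, 2.174, 0.001]
ft_force: [2.0, -0.3, -11.7]
```

```bash
python3 -m inch '[[0,0,0.0004,0],[0,0,0,0],[0,0,0,0]]' | grep -E 'pos|force|rot';  python3 -m inch '[[0,0,0.0004,0],[0,0,0,0],[0,0,0,0]]' | grep -E 'pos|force|rot';python3 -m inch '[[0,0,0.0004,0],[0,0,0,0],[0,0,0,0]]' | grep -E 'pos|force|rot'
```

```text
tool_pos: [0.4737, -0.1669, 0.0711]
eef_rot: [2.268, 2.174, -0.0]
ft_force: [1.3, 1.4, -9.1]
tool_pos: [0.4737, -0.1671, 0.0707]
eef_rot: [2.267, 2.174, -0.001]
ft_force: [-0.2, -0.6, -5.7]
tool_pos: [0.4738, -0.1673, 0.0705]
eef_rot: [2.267, 2.173, -0.001]
ft_force: [-1.3, -0.8, -2.8]
```

```bash
python3 -m inch '[[0,0,0.0004,0],[0,0,0,0],[0,0,0,0]]' | grep -E 'pos|force|rot';  python3 -m inch '[[0,0,0.0003,0],[0,0,0,0],[0,0,0,0]]' | grep -E 'pos|force|rot'
python3 - <<'E'
from h import *
print(r.observe()['torque'])
im,d=r.capture('wrist'); cv2.imwrite('pics/wrist12.png',im[:,:,::-1])
E
```

```text
tool_pos: [0.4739, -0.1674, 0.0703]
eef_rot: [2.267, 2.173, -0.001]
ft_force: [-2.5, -3.5, 2.5]
tool_pos: [0.474, -0.1674, 0.0702]
eef_rot: [2.267, 2.173, -0.001]
ft_force: [-4.0, -2.5, 5.4]
[-0.63875027  1.08546969  0.23250066]
```

View pics/wrist12.png

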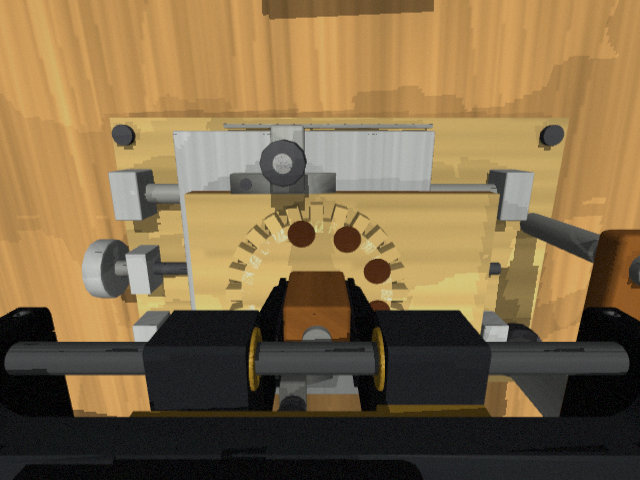

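```bash
python3 -m inch '[[0,-0.0003,-0.0003,0],[0,-0.0003,-0.0003,0],[0,0,0,0],[0,0,0,0]]' | grep -E 'pos|force|rot';  python3 -m inch '[[0,0,0,0],[0,0,0,0],[0,0,0,0],[0,0,0,0],[0,0,0,0],[0,0,0,0]]' 0.1
```

```text
tool_pos: [0.4739, -0.1674, 0.0703]
eef_rot: [2.266, 2.172, 0.001]
ft_force: [1.1, -4.5, 0.4]
t: 25.7
tool_pos: [0.4729, -0.1666, 0.0697]
eef_rot: [-2.268, -2.174, -0.0]
ft_force: [-0.5, 0.2, 0.2]
width: 0.553
```

```bash
python3 -m inch '[[0,0,-0.01,0],[0,0,-0.01,0],[0,0,-0.015,0],[0,0,-0.02,0],[0,0,-0.03,0],[0,0,-0.035,0],[0,0,-0.03,0],[0,0,0,0]]' | grep -E 'pos|force|rot'; python3 -m inch '[[0,0,0,0],[0,0,0,0],[0,0,0,0]]'
python3 - <<'E'
from h import *
for n in ['wrist','top','scene']:
    im,d=r.capture(n); cv2.imwrite(f'pics/{n}13.png',im[:,:,::-1]); np.save(f'{n}13.npy',d)
im=cv2.imread('pics/scene13.png')
cv2.imwrite('pics/s13.png',cv2.resize(im[190:320,170:320],None,fx=4,fy=4,interpolation=2))
E
```

```text
tool_pos: [0.4758, -0.1681, 0.2273]
eef_rot: [2.26, 2.166, 0.007]
ft_force: [-0.1, -0.8, 0.8]
t: 26.8
tool_pos: [0.4722, -0.1664, 0.2183]
eef_rot: [-2.266, -2.172, 0.001]
ft_force: [-0.9, -0.0, 0.5]
width: 0.551
```

View pics/wrist13.png

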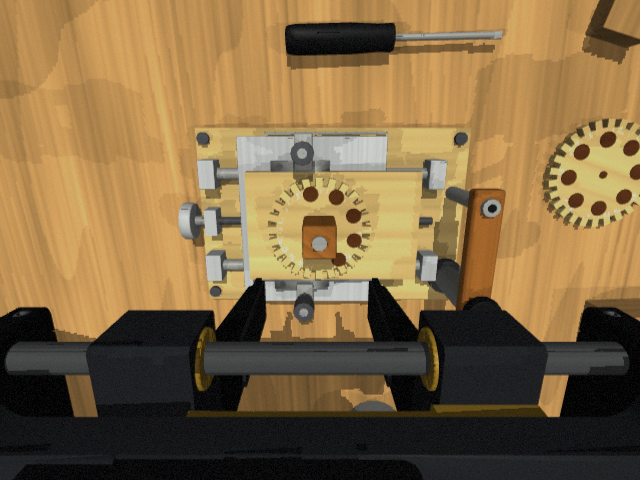

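View pics/s13.png

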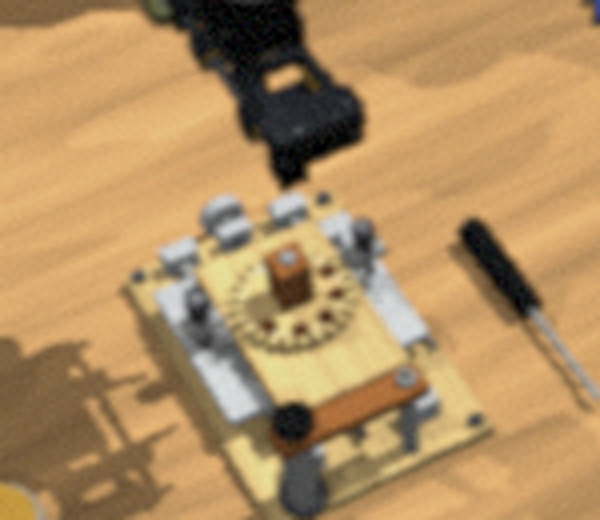

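Run:
```python
from h import *
o=r.observe();f,cx,cy,c=K('wrist');d=np.load('wrist13.npy')
Rt=R.from_rotvec(o['eef_rot']).as_matrix();H=c['hand_eye'];p=Rt@H[:3,3]+o['tool_pos'];Rc=Rt@H[:3,:3]
v,u=np.mgrid[:480,:640];P=np.stack([(u-cx)/f*d,(v-cy)/f*d,d],-1)@Rc.T+p
h=np.radians(-2.35);D=np.array([np.cos(h),np.sin(h)]);E=np.array([-D[1],D[0]])
def fit(m,n):
    q=P[m];a=q[:,:2]@D;b=q[:,:2]@E;z=q[:,2]
    for _ in range(4):
        A=np.c_[a,b,np.ones(len(a))];s=np.linalg.lstsq(A,z,rcond=None)[0];r_=z-A@s;k=abs(r_)<max(.001,2*r_.std());a,b,z=a[k],b[k],z[k]
    print(n,'slopes',s[:2].round(4),'z at (.4803,-.147)',(s@[.4803,-.147,1]).round(4),len(a))
b=np.zeros((480,640),bool)
m=b.copy();m[178:272,378:416]=1;m[176:183,255:410]=1;m[185:275,252:266]=1;fit(m,'board')
m=b.copy();m[60:110,100:280]=1;m[130:290,80:170]=1;m[130:170,480:540]=1;m[60:110,400:560]=1;fit(m,'bench')
im=cv2.imread('pics/wrist13.png')
L=lambda q:(np.c_[q[:,:2]@D,q[:,:2]@E]).round(4)
print('board corners',L(ray('wrist',[[245,171],[422,171],[416,280]],.0547)))
print('block top centre',L(ray('wrist',[[319,244]],.1077)))
print('caps',L(ray('wrist',[[302,153],[304,313]],.09)))
print('jig corners',L(ray('wrist',[[196,127],[468,127],[210,298]],.012)))
cv2.imwrite('pics/z13.png',cv2.resize(im[120:330,180:480],None,fx=2.6,fy=2.6,interpolation=2))
```

```text
board slopes [-0.0002 -0.0011] z at (.4803,-.147) 0.0547 5177
bench slopes [ 0.0004 -0.0001] z at (.4803,-.147) 0.0001 30187
board corners [[ 0.412  -0.0955]
 [ 0.5723 -0.0956]
 [ 0.5749 -0.2013]]
block top centre [[ 0.4789 -0.1491]]
caps [[ 0.4653 -0.0785]
 [ 0.4655 -0.2193]]
jig corners [[ 0.3575 -0.0561]
 [ 0.6265 -0.0562]
 [ 0.3563 -0.2401]]
```

View pics/z13.png

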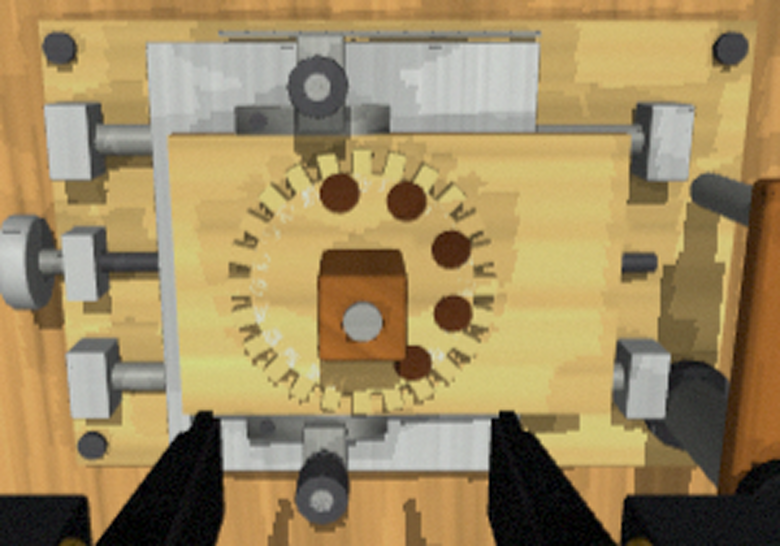

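```bash
python3 -c "
from plant import r
print(r.finish_job())"
```

```text
the job is handed in; nothing more can be done
None
```

The pallet is back on the jig, seated on all three balls and released, and I handed the job in at about 27 s; no verdict was reported.

I gripped it by the block with the jaws along its length and brought it in low from the near side. I felt for the ball tops, slid the ears under both clamp bars, and eased it down in 0.3–0.5 mm steps.

**Last checks, from the wrist camera after letting go:**
- **Height:** the board top measured 54.7 mm above the bench, which is the value for fully seated.
- **Level:** within about 0.001 rad of the bench.
- **Heading:** parallel to the jig line found from the balls, within what the camera can resolve.
- **Centring:** pallet centre line within about 0.5 mm of the jig base and the clamp posts. The block-top reading alone was about 1 mm off.
- **Robot:** clear of everything, with wrist force near zero.

**Not as planned, or not confirmed:**
- **Bevels:** pushing the bars up took about 13 N and tipped the tool about 12 mrad nose-down.
- **Extra lift:** once past the bevels, the arm's springiness lifted the pallet about 3 mm off the balls, so the last 10 mm was carried rather than slid. It was then lowered straight onto the balls.
- **Camera disagreement:** the views differed by 1–2.5 mm on where the jig was. I settled the position along the jig from where the left clamp bar sat over the ear.
- **Ball and clamp readings:** I could not measure ball forces or bar lift directly. Wrist readings suggest at most about 18 N, shared over three balls. I infer the bars rose more than 3 mm from the pallet's height.

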